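Put the bead jars back in their own stalls

ROBOT

A 7-joint arm with a two-finger parallel gripper is mounted at the origin on the work surface. World frame = base frame: x ahead of the robot, y to its left, z up, the work surface at z = 0. Lengths are in mm, angles in rad, forces in N, time in s.
With the tool pointing down it reaches from about 425 to 825 mm from the base axis. Payload 3.6 kg.
Tool frame: the origin (TCP) lies between the finger pads; the fingertips stand 8 mm ahead of it and the grasp point (between the pads) lies 11 mm behind it; z points along the fingers, y is the line along which they close (so a half turn about z gives the same grasp; the last joint's range is limited). The gripper opens to 93 mm and grips with 3 to 60 N. Pads are 15 mm wide; open, the fingers measure 128 mm over their backs; the gripper's body (75 mm by 188 mm) begins 65 mm behind the grasp point.
Start: joints at [1.097, 0.615, -0.013, 1.423, 0.008, 1.103, -0.04], TCP at [280.86, -586.157, 226.64] pointing down, gripper open.
Joint ranges: [-3.12, 3.12], [-0.3, 2.06], [-1.34, 1.32], [0.26, 2.42], [-1.36, 4.5], [0.01, 1.98], [-2.84, 2.84]. Speed limits (rad/s): [2.79, 2.79, 3.14, 3.14, 3.14, 3.14, 3.14].

INTERFACE

Orientations are given as a rotation vector (axis times angle).
In Python, from workcell import * gives the robot as it stands.
- The arm moves only by the tool step_arm, never from a script. Its argument "moves" is a list of rows, each a list of 3 entries, a list of its own where there are three numbers: the shift along the world's x, y, z in mm, then the turn, a rotation vector about the world's x, y, z in rad, then the opening, from 0 (shut) to 1 (fully open). A call has 1 to 5 rows; each row is the pose to reach, as a shift and turn from the pose commanded when the call began; what a row does not reach only later rows make up. A row lasts 1/10 s, in which the tool goes at most 50 mm and 8.59 degrees, less where a joint would pass 70% of its speed; a pose out of reach is approached as far as the arm can. A call with a gripper value outside its range is refused whole. The fingers move at their own pace and stop on an object; the grip force is fixed at half the most. Time passes only in rows, so rows that repeat a pose let the fingers close. It gives the time, the measured TCP pose, the force, the opening and the grip force at its end, in the units of the state.
- get_state(): the state, without advancing time (a new reading comes with each control period).
- capture(name): name is "scene" or "top" or "wrist"; returns the picture (400x640x3 uint8, blue, green, red); there is no depth.
- camera_info(name): a dict with "fx", "fy", "cx", "cy" (pixels), "world_to_cam" (4x4, takes a point from world to camera coordinates); the wrist camera has in their place "hand_eye" (4x4, takes a point from camera to tool coordinates, whose origin is the TCP and whose axes are the flange's). Camera axes: x right, y up, looking along -z (the intrinsics and any distortion apply to the point x, -y, -z); pixel columns grow to the right and rows downward; lengths in mm; the calibration is good to about 2 mm. The wrist camera is an equidistant fisheye: a pixel r from the principal point sees the ray r / f radians off the axis. A picture is of the moment at which its call begins: read the wrist's pose just before it. camera_info takes no time and is no camera call.
- job_done(): hands the job in; it is judged then, once.
The state is a dict: "time_s": time; "joint_positions": joint angles; "qd": joint speeds; "effort": joint torques, N m; "ee_pos": TCP position; "tool_rot": TCP orientation; "force": force on the tool from outside, world axes, zero at the start; "moment": the same for the moment, N m; "width": finger opening in mm; "grasp_force": force on a finger pad.
Only numpy, scipy, OpenCV 4.12 (cv2) and the standard library are available. Lean on these libraries where they do the work, as an engineer would, in place of code of your own. Each camera call takes 0.05 s, during which the arm holds its last target. There are 200 camera calls.

TASK

Someone put the four bead jars back into the wrong stalls of the jar tray. Rearrange them so that each jar stands upright on the floor of the stall behind the chip of its own colour; the empty stall, behind the white chip, is free for setting a jar down on the way. Keep the glass jars upright throughout, set each one down rather than dropping it, and do not push the white porcelain dish out of its stall.

Things in the scene. Friction and masses are not known exactly. Their poses are not given: they have to be found in the camera images.
- jar_red: Jar of red glass beads: clear upright cylinder 46 mm across to 56 mm height, black screw lid 43 mm across above it, 73 mm tall in all with the domed red glass disc on the lid; about 0.17 kg, may be 0.12 to 0.24. Origin: centre of its underside; z up. Starts standing in a stall of the jar tray that is not its own.
- jar_blue: Jar of blue glass beads: clear upright cylinder 46 mm across to 56 mm height, black screw lid 43 mm across above it, 73 mm tall in all with the domed blue glass disc on the lid; about 0.17 kg, may be 0.12 to 0.24. Origin: centre of its underside; z up. Starts standing in a stall of the jar tray that is not its own.
- jar_green: Jar of green glass beads: clear upright cylinder 46 mm across to 56 mm height, black screw lid 43 mm across above it, 73 mm tall in all with the domed green glass disc on the lid; about 0.17 kg, may be 0.12 to 0.24. Origin: centre of its underside; z up. Starts standing in a stall of the jar tray that is not its own.
- jar_yellow: Jar of yellow glass beads: clear upright cylinder 46 mm across to 56 mm height, black screw lid 43 mm across above it, 73 mm tall in all with the domed yellow glass disc on the lid; about 0.17 kg, may be 0.12 to 0.24. Origin: centre of its underside; z up. Starts standing in a stall of the jar tray that is not its own.
- chip_red: Red glass chip, 22 x 34 x 5 mm, fixed flat on the jar tray; it marks the stall of the red jar. Origin: centre of its underside, 12 mm above the bench, level with the stall floors; +x points across the chip's short side towards its stall, +y along its long side, z up. The stall's centre is 60 mm from the origin along +x; the stall is 76 x 76 mm inside, with 6 mm thick, 8 mm high rails around it.
- chip_blue: Blue glass chip, 22 x 34 x 5 mm, fixed flat on the jar tray; it marks the stall of the blue jar. Origin: centre of its underside, 12 mm above the bench, level with the stall floors; +x points across the chip's short side towards its stall, +y along its long side, z up. The stall's centre is 60 mm from the origin along +x; the stall is 76 x 76 mm inside, with 6 mm thick, 8 mm high rails around it.
- chip_green: Green glass chip, 22 x 34 x 5 mm, fixed flat on the jar tray; it marks the stall of the green jar. Origin: centre of its underside, 12 mm above the bench, level with the stall floors; +x points across the chip's short side towards its stall, +y along its long side, z up. The stall's centre is 60 mm from the origin along +x; the stall is 76 x 76 mm inside, with 6 mm thick, 8 mm high rails around it.
- chip_yellow: Yellow glass chip, 22 x 34 x 5 mm, fixed flat on the jar tray; it marks the stall of the yellow jar. Origin: centre of its underside, 12 mm above the bench, level with the stall floors; +x points across the chip's short side towards its stall, +y along its long side, z up. The stall's centre is 60 mm from the origin along +x; the stall is 76 x 76 mm inside, with 6 mm thick, 8 mm high rails around it.
- chip_white: White glass chip, otherwise like the coloured ones (same size, origin, axes and stall). The white jar is away, so its stall is empty at the start. The plywood tray, 240 x 252 mm, fixed, has two rows of three stalls, neighbours 82 mm apart along a chip's y, rows 120 mm apart along x.
- dish: Small white porcelain dish, 60 mm across, 26 mm tall, loose, in the stall behind the black chip, the sixth stall of the tray. Origin: centre of its underside.

How it is judged:
By the outcome, as a careful person would: the job done as asked, in the order asked, and still so for the second after the job is handed in, with the robot touching nothing.
It also fails if it takes over 112 s, if anything falls off the work surface, if the arm or the gripper's body presses on something with over 40 N, if the wrist force passes 120 N, or if a joint passes its speed limit or range.

## Working session

There is one attempt and no reset: what is moved stays moved. The work goes in short steps, Python scripts to look and compute and a tool call to move; the robot and the scene stay as the last step left them, time stands still between calls to the robot, and variables do not carry over. Pictures are saved under pics/ and viewed, at most 14 in all, crops included, and the job is handed in when it is done.

Besides the shell and the picture viewer there is one more tool, called after ">>>" in YAML: its name, and indented under it one key for each argument. step_arm: Moves the arm, as the interface text tells. Its arguments: {"type":"object","properties":{"moves":{"type":"array"}},"required":["moves"]}

```bash
mkdir -p pics
python3 - <<'E'
from workcell import *
import cv2
s=get_state();print(s)
for n in("scene","top"):
    im=capture(n);cv2.imwrite(f"pics/{n}0.png",im);i=camera_info(n);print(n,i)
E
```

```text
{'time_s': 0.0, 'joint_positions': array([ 1.09745681,  0.61592283, -0.01261599,  1.42486746,  0.00810152,
        1.10337259, -0.04039495]), 'qd': array([-5.15264840e-04,  1.70422485e-04,  9.28195727e-05,  1.72279567e-03,
       -7.21244166e-04,  6.59103640e-04,  4.13994937e-04]), 'effort': array([-8.84088058e-05, -4.58939624e+01,  2.09065746e-01, -1.65744156e+01,
       -6.10547746e-02,  2.04970274e-02,  2.32819666e-04]), 'ee_pos': array([ 280.55936108, -585.49828626,  225.48920226]), 'tool_rot': array([-3.06109659e+00, -6.95636220e-01,  9.32686856e-04]), 'force': array([-0.11057846,  0.23237627,  1.07870568]), 'moment': array([ 0.02352113,  0.00131305, -0.03966309]), 'grasp_force': 0.0, 'width': 93.45205595696004}
scene {'fx': 434.3442247850464, 'fy': 434.3442247850464, 'cx': 311.43163733157786, 'cy': 193.91060146821908, 'world_to_cam': array([[-2.03401051e-01,  9.79024453e-01, -1.17955054e-02,
         7.08487050e+01],
       [-7.87564731e-01, -1.56442325e-01,  5.96043282e-01,
         4.13818085e+02],
       [ 5.81695632e-01,  1.30525554e-01,  8.02865663e-01,
        -1.03287523e+03],
       [ 0.00000000e+00,  0.00000000e+00,  0.00000000e+00,
         1.00000000e+00]])}
top {'fx': 417.39375219366764, 'fy': 417.39375219366764, 'cx': 309.60096885130395, 'cy': 197.6531042053278, 'world_to_cam': array([[ 1.17643140e-02, -9.99845300e-01,  1.30758267e-02,
         1.96766058e+01],
       [ 9.91903867e-01,  1.33224792e-02,  1.26290264e-01,
        -5.60032935e+02],
       [-1.26444930e-01,  1.14842447e-02,  9.91907149e-01,
        -6.43455686e+02],
       [ 0.00000000e+00,  0.00000000e+00,  0.00000000e+00,
         1.00000000e+00]])}
```

View pics/top0.png

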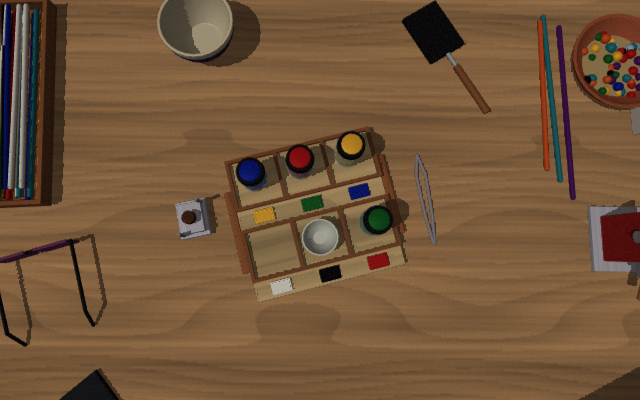

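View pics/scene0.png

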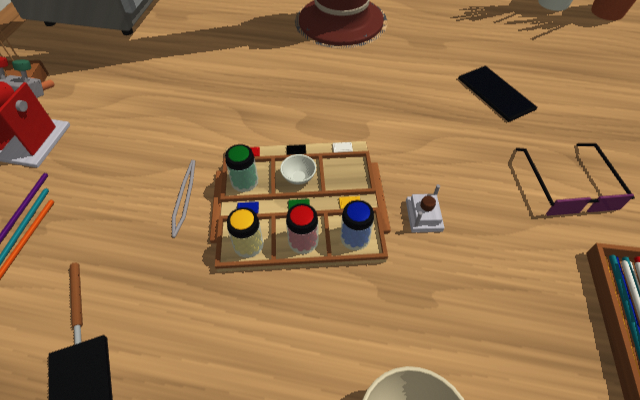

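```bash
cat > h.py <<'E'
import numpy as np,cv2
from workcell import *
from scipy.spatial.transform import Rotation as R
def ray(n,uv,z):
    i=camera_info(n);T=np.array(i["world_to_cam"]);d=np.array([(uv[0]-i["cx"])/i["fx"],-(uv[1]-i["cy"])/i["fy"],-1])
    d=T[:3,:3].T@d;o=-T[:3,:3].T@T[:3,3];return (o+d*(z-o[2])/d[2])[:2]
def blob(im,seed,r=14):
    hsv=cv2.cvtColor(im,cv2.COLOR_BGR2HSV).astype(int);u,v=seed;p=hsv[v,u]
    dh=abs(hsv[...,0]-p[0]);dh=np.minimum(dh,180-dh)
    m=((dh<12)&(abs(hsv[...,1]-p[1])<70)&(abs(hsv[...,2]-p[2])<70)).astype(np.uint8)
    w=np.zeros_like(m);w[v-r:v+r+1,u-r:u+r+1]=1
    n,l,st,c=cv2.connectedComponentsWithStats(m*w);k=l[v,u];return c[k],st[k,4]
E
python3 - <<'E'
from h import *
S={'top':dict(Y=(264,215),G=(312,203),B=(359,191),W=(281,286),K=(330,273),R=(378,261),jb=(251,172),jr=(300,158),jy=(351,145),jg=(377,219)),
'scene':dict(jb=(358,211),jr=(302,216),jy=(242,219),jg=(239,153),W=(343,147),K=(296,149))}
P={}
for n in S:
    im=cv2.imread(f'pics/{n}0.png')
    for k,s in S[n].items():
        c,a=blob(im,s);P[n,k]=ray(n,c,84 if k[0]=='j' else 17);print(n,k,c.round(1),a,P[n,k].round(1))
# rigid fit of chips
loc={'Y':(60,82),'G':(60,0),'B':(60,-82),'W':(-60,82),'K':(-60,0),'R':(-60,-82)}
A=np.array([loc[k] for k in loc],float);Q=np.array([P['top',k] for k in loc]);q=Q-Q.mean(0)
th=np.arctan2((A[:,0]*q[:,1]-A[:,1]*q[:,0]).sum(),(A*q).sum());M=np.array([[np.cos(th),-np.sin(th)],[np.sin(th),np.cos(th)]])
print('th',th,'resid',(q-A@M.T).round(1).tolist())
for k in loc: print('stall',k,(Q.mean(0)+M@(np.array(loc[k])+[60,0])).round(1))
s=get_state();print(R.from_rotvec(s['tool_rot']).as_matrix().round(3),th)
print(camera_info('wrist'))
E
```

```text
top Y [263.6 214.9] 278 [532.2 102.6]
top G [311.6 203.1] 239 [553.  23.]
top B [358.8 191.1] 232 [574.2 -55.8]
top W [280.8 286.3] 296 [416.3  71.7]
top K [330.  273.5] 2 [437.6  -8.3]
top R [377.8 260.8] 282 [459.  -86.7]
top jb [249.1 170.3] 375 [594.2 119.7]
top jr [299.2 157.1] 353 [615.7  43.9]
top jy [351.3 143.5] 336 [638.2 -35.7]
top jg [378.7 218.9] 395 [522.8 -76.9]
scene jb [358.2 211.3] 366 [596.  118.8]
scene jr [301.5 215. ] 358 [617.5  42.8]
scene jy [241.6 218.9] 362 [639.9 -36.6]
scene jg [238.2 153.1] 286 [524.6 -77.8]
scene W [342.5 146.6] 190 [418.2  70.7]
scene K [296. 149.] 1 [439.6  -8.6]
th 0.2617029479970613 resid [[0.1, 0.1], [-0.3, -0.3], [-0.4, 0.1], [0.1, 0.3], [0.2, -0.5], [0.4, 0.3]]
stall Y [590.1 118. ]
stall G [611.3  38.8]
stall B [632.5 -40.4]
stall W [474.2  87. ]
stall K [495.4   7.7]
stall R [516.6 -71.5]
[[ 0.902  0.432 -0.001]
 [ 0.432 -0.902  0.002]
 [-0.    -0.002 -1.   ]] 0.2617029479970613
{'fx': 309.70691628693146, 'fy': 309.70691628693146, 'cx': 321.23674377152616, 'cy': 198.45660914148976, 'hand_eye': array([[-1.49087124e-03,  9.59824144e-01,  2.80598272e-01,
         7.85033521e+01],
       [ 9.99998102e-01,  1.78296846e-03, -7.85706064e-04,
         6.70845639e-01],
       [-1.25443752e-03,  2.80596568e-01, -9.59824980e-01,
        -1.57443572e+02],
       [ 0.00000000e+00,  0.00000000e+00,  0.00000000e+00,
         1.00000000e+00]])}
```

>>> step_arm:
  moves:
    - [[20, 45, 0], [0, 0, 0.086], 1]
    - [[40, 90, 0], [0, 0, 0.172], 1]
    - [[60, 135, 0], [0, 0, 0.258], 1]
    - [[80, 180, 0], [0, 0, 0.344], 1]
    - [[100, 225, 0], [0, 0, 0.43], 1]

```text
time_s: 0.6
ee_pos: [381.1, -359.1, 226.4]
tool_rot: [-2.842, -1.338, 0.0]
force: [0.6, -0.8, -0.0]
width: 92.6
grasp_force: 0.0
```

>>> step_arm:
  moves:
    - [[20, 45, 0], [0, 0, 0.086], 1]
    - [[40, 90, 0], [0, 0, 0.172], 1]
    - [[60, 135, 0], [0, 0, 0.258], 1]
    - [[80, 180, 0], [0, 0, 0.344], 1]
    - [[100, 225, 0], [0, 0, 0.43], 1]

```text
time_s: 1.1
ee_pos: [481.1, -134.4, 226.5]
tool_rot: [-2.491, -1.914, 0.001]
force: [1.1, -0.7, 0.8]
width: 93.1
grasp_force: 0.0
```

>>> step_arm:
  moves:
    - [[20, 45, 0], [0, 0, 0.086], 1]
    - [[40, 90, 0], [0, 0, 0.172], 1]
    - [[60, 135, 0], [0, 0, 0.258], 1]
    - [[80, 180, 0], [0, 0, 0.344], 1]
    - [[100, 225, 0], [0, 0, 0.43], 1]

```text
time_s: 1.6
ee_pos: [581.2, 90.4, 226.3]
tool_rot: [-2.026, -2.401, 0.001]
force: [0.9, -0.0, -0.4]
width: 92.8
grasp_force: 0.0
```

>>> step_arm:
  moves:
    - [[14, 30, 0], [0, 0, 0.08], 1]
    - [[14, 30, -20], [0, 0, 0.096], 1]
    - [[14, 30, -40], [0, 0, 0.096], 1]
    - [[14, 30, -60], [0, 0, 0.096], 1]
    - [[14, 30, -60], [0, 0, 0.096], 1]

```text
time_s: 2.1
ee_pos: [592.6, 117.8, 163.3]
tool_rot: [-1.909, -2.489, 0.01]
force: [0.1, -0.2, -1.0]
width: 92.7
grasp_force: 0.0
```

Run:
```python
from h import *
s=get_state();print(s['ee_pos'],s['joint_positions'],R.from_rotvec(s['tool_rot']).as_matrix().round(3),s['time_s'])
cv2.imwrite('pics/w1.png',capture('wrist'))
```

```text
[592.57439198 117.82852996 163.29851727] [ 0.02716714  0.64462278 -0.43186097  1.62577063  0.31432435  0.9486737
 -0.25276842] [[-0.259  0.966 -0.007]
 [ 0.966  0.259 -0.002]
 [-0.    -0.008 -1.   ]] 2.1
```

View pics/w1.png

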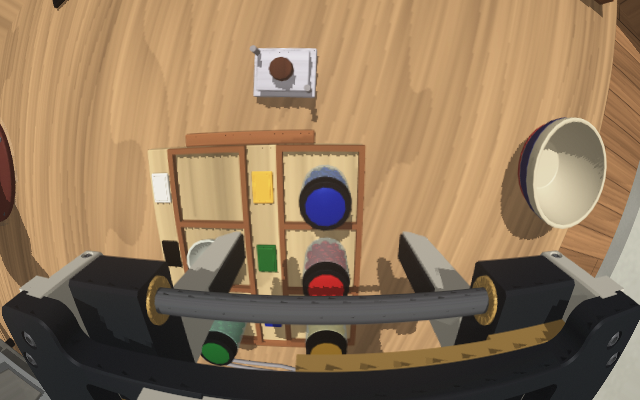

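```bash
cat >> h.py <<'E'
def wray(s,uv,z):
    i=camera_info('wrist');H=np.array(i['hand_eye']);p=np.array([(uv[0]-i['cx'])/i['fx'],(uv[1]-i['cy'])/i['fy']])
    t=np.linalg.norm(p)+1e-9;d=np.array([p[0]/t*np.sin(t),-p[1]/t*np.sin(t),-np.cos(t)])
    Rt=R.from_rotvec(s['tool_rot']).as_matrix();d=Rt@H[:3,:3]@d;o=Rt@H[:3,3]+s['ee_pos'];return (o+d*(z-o[2])/d[2])[:2]
E
python3 - <<'E'
from h import *
s=get_state();im=capture('wrist');print(s['ee_pos'])
for n,sd,z in(('jb',(325,205),84),('Y',(262,187),17),('W',(160,187),17),('jr',(325,284),84)):
    c,a=blob(im,sd,30);print(n,c,a,wray(s,c,z))
E
```

```text
[593.7981943  118.29550416 165.13283237]
jb [322.94594595 205.92301392] 1221 [594.92635095 119.82057798]
Y [260.55586987 186.59547383] 707 [533.05504864 102.59323144]
W [159.584 187.41 ] 500 [418.04712112  71.98370834]
jr [323.83606557 281.21038251] 366 [614.08725348  51.6062705 ]
```

>>> step_arm:
  moves:
    - [[0, 0, -40], [0, 0, 0], 1]
    - [[0, 0, -75], [0, 0, 0], 1]
    - [[0, 0, -105], [0, 0, 0], 1]
    - [[0, 0, -120], [0, 0, 0], 1]
    - [[0, 0, -125], [0, 0, 0], 1]

```text
time_s: 2.7
ee_pos: [594.8, 118.8, 41.1]
tool_rot: [-1.912, -2.492, 0.001]
force: [-0.5, 0.2, 1.3]
width: 93.0
grasp_force: 0.0
```

>>> step_arm:
  moves:
    - [[0, 0, 0], [0, 0, 0], 0.3]
    - [[0, 0, 0], [0, 0, 0], 0.3]
    - [[0, 0, 0], [0, 0, 0], 0.3]
    - [[0, 0, 0], [0, 0, 0], 0.3]
    - [[0, 0, 0], [0, 0, 0], 0.3]

```text
time_s: 3.2
ee_pos: [595.3, 118.9, 42.3]
tool_rot: [1.912, 2.492, 0.001]
force: [0.2, 0.3, -0.4]
width: 57.2
grasp_force: 0.0
```

>>> step_arm:
  moves:
    - [[0, 0, 0], [0, 0, 0], 0.3]
    - [[0, 0, 0], [0, 0, 0], 0.3]
    - [[0, 0, 0], [0, 0, 0], 0.3]
    - [[0, 0, 0], [0, 0, 0], 0.3]
    - [[0, 0, 0], [0, 0, 0], 0.3]

```text
time_s: 3.7
ee_pos: [594.9, 118.8, 41.8]
tool_rot: [1.912, 2.493, 0.0]
force: [-0.4, -0.2, 2.1]
width: 45.5
grasp_force: 30.0
```

>>> step_arm:
  moves:
    - [[0, 0, 8], [0, 0, 0], 0.3]
    - [[0, 0, 25], [0, 0, 0], 0.3]
    - [[0, 0, 40], [0, 0, 0], 0.3]
    - [[-15, -4, 45], [0, 0, 0], 0.3]
    - [[-40, -11, 45], [0, 0, 0], 0.3]

```text
time_s: 4.2
ee_pos: [556.8, 108.8, 88.3]
tool_rot: [1.911, 2.49, 0.008]
force: [-0.8, -0.2, -1.8]
width: 45.8
grasp_force: 30.0
```

>>> step_arm:
  moves:
    - [[-30, -8, 0], [0, 0, 0], 0.3]
    - [[-57, -15, 0], [0, 0, 0], 0.3]
    - [[-73, -19, 0], [0, 0, 0], 0.3]
    - [[-81, -21, 0], [0, 0, 0], 0.3]
    - [[-81, -21, 0], [0, 0, 0], 0.3]

```text
time_s: 4.7
ee_pos: [473.5, 86.7, 87.1]
tool_rot: [1.912, 2.493, -0.0]
force: [0.5, 0.5, -1.6]
width: 45.5
grasp_force: 30.0
```

>>> step_arm:
  moves:
    - [[0, 0, -15], [0, 0, 0], 0.3]
    - [[0, 0, -30], [0, 0, 0], 0.3]
    - [[0, 0, -38], [0, 0, 0], 0.3]
    - [[0, 0, -42], [0, 0, 0], 0.3]
    - [[0, 0, -43], [0, 0, 0], 0.3]

```text
time_s: 5.2
ee_pos: [474.4, 87.1, 43.4]
tool_rot: [-1.912, -2.493, -0.0]
force: [0.4, 0.2, -1.7]
width: 45.3
grasp_force: 30.0
```

>>> step_arm:
  moves:
    - [[0, 0, -1], [0, 0, 0], 0.3]
    - [[0, 0, -1.5], [0, 0, 0], 0.3]
    - [[0, 0, -2], [0, 0, 0], 0.3]
    - [[0, 0, -2], [0, 0, 0], 0.3]
    - [[0, 0, -2], [0, 0, 0], 0.3]

```text
time_s: 5.7
ee_pos: [473.9, 86.8, 41.8]
tool_rot: [1.912, 2.492, 0.0]
force: [-0.0, 0.4, -1.9]
width: 45.9
grasp_force: 30.0
```

>>> step_arm:
  moves:
    - [[0, 0, -0.5], [0, 0, 0], 0.3]
    - [[0, 0, -1], [0, 0, 0], 0.3]
    - [[0, 0, -1], [0, 0, 0], 0.3]
    - [[0, 0, -1], [0, 0, 0], 0.3]
    - [[0, 0, -1], [0, 0, 0], 0.3]

```text
time_s: 6.2
ee_pos: [474.0, 86.9, 41.7]
tool_rot: [1.912, 2.492, 0.0]
force: [-1.1, -0.9, 8.8]
width: 45.4
grasp_force: 30.0
```

>>> step_arm:
  moves:
    - [[0, 0, 0], [0, 0, 0], 1]
    - [[0, 0, 0], [0, 0, 0], 1]
    - [[0, 0, 0], [0, 0, 0], 1]
    - [[0, 0, 0], [0, 0, 0], 1]
    - [[0, 0, 0], [0, 0, 0], 1]

```text
time_s: 6.7
ee_pos: [473.8, 86.8, 40.5]
tool_rot: [-1.912, -2.492, 0.0]
force: [0.1, -0.4, 0.8]
width: 81.0
grasp_force: 0.0
```

>>> step_arm:
  moves:
    - [[0, 0, 20], [0, 0, 0], 1]
    - [[0, 0, 55], [0, 0, 0], 1]
    - [[0, 0, 90], [0, 0, 0], 1]
    - [[30, -22, 90], [0, 0, 0], 1]
    - [[65, -48, 90], [0, 0, 0], 1]

```text
time_s: 7.2
ee_pos: [539.4, 40.0, 132.5]
tool_rot: [1.906, 2.496, 0.003]
force: [0.6, -0.0, 0.7]
width: 93.2
grasp_force: 0.0
```

>>> step_arm:
  moves:
    - [[38, -28, 0], [0, 0, 0], 1]
    - [[76, -57, 0], [0, 0, 0], 1]
    - [[96, -72, 0], [0, 0, 0], 1]
    - [[100, -75, 0], [0, 0, 0], 1]
    - [[100, -75, 0], [0, 0, 0], 1]

```text
time_s: 7.7
ee_pos: [638.4, -36.2, 129.9]
tool_rot: [-1.912, -2.491, 0.001]
force: [-1.3, 0.8, -0.1]
width: 93.0
grasp_force: 0.0
```

Run:
```python
from h import *
s=get_state();print(s['ee_pos'],s['width'])
a=capture('top');b=capture('scene')
cv2.imwrite('pics/c1.png',np.vstack([a[90:310,150:450],b[120:300,150:450]]))
```

```text
[638.40288663 -36.21273309 129.93483109] 93.04220816520858
```

View pics/c1.png

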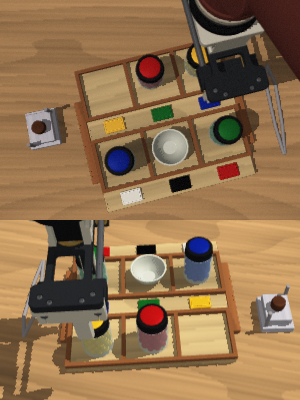

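>>> step_arm:
  moves:
    - [[0, 0, -30], [0, 0, 0], 1]
    - [[0, 0, -60], [0, 0, 0], 1]
    - [[0, 0, -80], [0, 0, 0], 1]
    - [[0, 0, -89], [0, 0, 0], 1]
    - [[0, 0, -89], [0, 0, 0], 1]

```text
time_s: 8.3
ee_pos: [637.4, -34.8, 40.9]
tool_rot: [-1.908, -2.493, 0.002]
force: [-0.0, 0.1, -0.5]
width: 93.0
grasp_force: 0.0
```

>>> step_arm:
  moves:
    - [[0, 0, 0], [0, 0, 0], 0.3]
    - [[0, 0, 0], [0, 0, 0], 0.3]
    - [[0, 0, 0], [0, 0, 0], 0.3]
    - [[0, 0, 0], [0, 0, 0], 0.3]
    - [[0, 0, 0], [0, 0, 0], 0.3]

```text
time_s: 8.8
ee_pos: [639.1, -36.2, 42.0]
tool_rot: [1.912, 2.492, 0.001]
force: [-0.3, -0.4, 0.1]
width: 57.4
grasp_force: 0.0
```

>>> step_arm:
  moves:
    - [[0, 0, 0], [0, 0, 0], 0.3]
    - [[0, 0, 0], [0, 0, 0], 0.3]
    - [[0, 0, 0], [0, 0, 0], 0.3]
    - [[0, 0, 0], [0, 0, 0], 0.3]
    - [[0, 0, 0], [0, 0, 0], 0.3]

```text
time_s: 9.3
ee_pos: [638.8, -36.2, 41.7]
tool_rot: [-1.912, -2.492, 0.0]
force: [-0.1, -0.8, 1.4]
width: 45.6
grasp_force: 30.0
```

>>> step_arm:
  moves:
    - [[0, 0, 8], [0, 0, 0], 0.3]
    - [[0, 0, 25], [0, 0, 0], 0.3]
    - [[0, 0, 50], [0, 0, 0], 0.3]
    - [[0, 0, 75], [0, 0, 0], 0.3]
    - [[0, 0, 92], [0, 0, 0], 0.3]

```text
time_s: 9.8
ee_pos: [639.4, -35.9, 135.6]
tool_rot: [1.911, 2.492, 0.002]
force: [0.1, 0.5, -2.3]
width: 45.6
grasp_force: 30.0
```

>>> step_arm:
  moves:
    - [[-4, 12, 0], [0, 0, 0], 0.3]
    - [[-12, 38, 0], [0, 0, 0], 0.3]
    - [[-22, 68, 0], [0, 0, 0], 0.3]
    - [[-31, 98, 0], [0, 0, 0], 0.3]
    - [[-40, 126, 0], [0, 0, 0], 0.3]

```text
time_s: 10.3
ee_pos: [596.8, 92.4, 132.4]
tool_rot: [-1.909, -2.492, 0.002]
force: [0.1, -0.0, -0.8]
width: 45.3
grasp_force: 30.0
```

>>> step_arm:
  moves:
    - [[-6, 19, 0], [0, 0, 0], 0.3]
    - [[-9, 28, 0], [0, 0, 0], 0.3]
    - [[-9, 28, 0], [0, 0, 0], 0.3]
    - [[-9, 28, -15], [0, 0, 0], 0.3]
    - [[-9, 28, -40], [0, 0, 0], 0.3]

```text
time_s: 10.8
ee_pos: [591.8, 116.2, 94.3]
tool_rot: [1.913, 2.487, 0.003]
force: [0.4, -0.0, -2.6]
width: 45.7
grasp_force: 30.0
```

>>> step_arm:
  moves:
    - [[0, 0, -20], [0, 0, 0], 0.3]
    - [[0, 0, -36], [0, 0, 0], 0.3]
    - [[0, 0, -46], [0, 0, 0], 0.3]
    - [[0, 0, -50], [0, 0, 0], 0.3]
    - [[0, 0, -51], [0, 0, 0], 0.3]

```text
time_s: 11.3
ee_pos: [590.1, 117.1, 42.4]
tool_rot: [1.913, 2.492, -0.001]
force: [0.4, 0.6, -2.3]
width: 45.8
grasp_force: 30.0
```

>>> step_arm:
  moves:
    - [[0, 0, -0.5], [0, 0, 0], 0.3]
    - [[0, 0, -1], [0, 0, 0], 0.3]
    - [[0, 0, -1.5], [0, 0, 0], 0.3]
    - [[0, 0, -2], [0, 0, 0], 0.3]
    - [[0, 0, -2], [0, 0, 0], 0.3]

```text
time_s: 11.8
ee_pos: [590.3, 118.0, 41.7]
tool_rot: [1.912, 2.492, 0.001]
force: [-1.2, -1.0, 4.5]
width: 45.8
grasp_force: 30.0
```

>>> step_arm:
  moves:
    - [[0, 0, 0], [0, 0, 0], 1]
    - [[0, 0, 0], [0, 0, 0], 1]
    - [[0, 0, 0], [0, 0, 0], 1]
    - [[0, 0, 0], [0, 0, 0], 1]
    - [[0, 0, 0], [0, 0, 0], 1]

```text
time_s: 12.3
ee_pos: [589.8, 117.9, 40.5]
tool_rot: [-1.912, -2.492, 0.0]
force: [-0.1, 0.6, -0.8]
width: 81.1
grasp_force: 0.0
```

>>> step_arm:
  moves:
    - [[0, 0, 20], [0, 0, 0], 1]
    - [[0, 0, 55], [0, 0, 0], 1]
    - [[0, 0, 90], [0, 0, 0], 1]
    - [[-20, -5, 90], [0, 0, 0], 1]
    - [[-60, -16, 90], [0, 0, 0], 1]

```text
time_s: 12.8
ee_pos: [532.5, 103.1, 132.0]
tool_rot: [1.911, 2.489, 0.01]
force: [-0.9, -0.5, -0.7]
width: 92.8
grasp_force: 0.0
```

>>> step_arm:
  moves:
    - [[-36, -10, 0], [0, 0, 0], 1]
    - [[-56, -15, 0], [0, 0, 0], 1]
    - [[-56, -15, 0], [0, 0, 0], 1]
    - [[-56, -15, -20], [0, 0, 0], 1]
    - [[-56, -15, -50], [0, 0, 0], 1]

```text
time_s: 13.3
ee_pos: [477.4, 87.8, 81.6]
tool_rot: [1.91, 2.488, 0.009]
force: [0.0, 0.4, -0.4]
width: 93.1
grasp_force: 0.0
```

>>> step_arm:
  moves:
    - [[0, 0, -25], [0, 0, 0], 1]
    - [[0, 0, -39], [0, 0, 0], 1]
    - [[0, 0, -39], [0, 0, 0], 1]
    - [[0, 0, -39], [0, 0, 0], 0.3]
    - [[0, 0, -39], [0, 0, 0], 0.3]

```text
time_s: 13.8
ee_pos: [475.2, 87.3, 42.4]
tool_rot: [1.912, 2.491, 0.003]
force: [0.5, -0.1, 0.2]
width: 81.5
grasp_force: 0.0
```

>>> step_arm:
  moves:
    - [[0, 0, 0], [0, 0, 0], 0.3]
    - [[0, 0, 0], [0, 0, 0], 0.3]
    - [[0, 0, 0], [0, 0, 0], 0.3]
    - [[0, 0, 0], [0, 0, 0], 0.3]
    - [[0, 0, 0], [0, 0, 0], 0.3]

```text
time_s: 14.3
ee_pos: [474.0, 86.8, 41.8]
tool_rot: [1.912, 2.492, 0.0]
force: [-1.0, -0.1, 1.5]
width: 45.4
grasp_force: 30.0
```

>>> step_arm:
  moves:
    - [[0, 0, 0], [0, 0, 0], 0.3]
    - [[0, 0, 0], [0, 0, 0], 0.3]
    - [[0, 0, 0], [0, 0, 0], 0.3]
    - [[0, 0, 0], [0, 0, 0], 0.3]
    - [[0, 0, 0], [0, 0, 0], 0.3]

```text
time_s: 14.8
ee_pos: [474.0, 86.8, 41.8]
tool_rot: [1.912, 2.492, 0.0]
force: [-1.1, -0.2, 3.7]
width: 45.9
grasp_force: 30.0
```

>>> step_arm:
  moves:
    - [[0, 0, 8], [0, 0, 0], 0.3]
    - [[0, 0, 25], [0, 0, 0], 0.3]
    - [[0, 0, 50], [0, 0, 0], 0.3]
    - [[0, 0, 75], [0, 0, 0], 0.3]
    - [[0, 0, 92], [0, 0, 0], 0.3]

```text
time_s: 15.3
ee_pos: [473.9, 87.0, 135.1]
tool_rot: [1.912, 2.493, 0.001]
force: [0.7, -0.0, -0.8]
width: 45.5
grasp_force: 30.0
```

>>> step_arm:
  moves:
    - [[10, -8, 0], [0, 0, 0], 0.3]
    - [[32, -26, 0], [0, 0, 0], 0.3]
    - [[60, -48, 0], [0, 0, 0], 0.3]
    - [[88, -71, 0], [0, 0, 0], 0.3]
    - [[116, -93, 0], [0, 0, 0], 0.3]

```text
time_s: 15.8
ee_pos: [590.6, -8.6, 132.1]
tool_rot: [-1.913, -2.491, 0.003]
force: [0.9, 0.2, -1.4]
width: 45.7
grasp_force: 30.0
```

>>> step_arm:
  moves:
    - [[24, -19, 0], [0, 0, 0], 0.3]
    - [[38, -30, 0], [0, 0, 0], 0.3]
    - [[43, -34, 0], [0, 0, 0], 0.3]
    - [[43, -34, -10], [0, 0, 0], 0.3]
    - [[43, -34, -35], [0, 0, 0], 0.3]

```text
time_s: 16.3
ee_pos: [633.6, -39.0, 99.2]
tool_rot: [1.91, 2.492, 0.004]
force: [-0.3, 0.1, -0.7]
width: 45.4
grasp_force: 30.0
```

>>> step_arm:
  moves:
    - [[0, 0, -25], [0, 0, 0], 0.3]
    - [[0, 0, -41], [0, 0, 0], 0.3]
    - [[0, 0, -51], [0, 0, 0], 0.3]
    - [[0, 0, -55], [0, 0, 0], 0.3]
    - [[0, 0, -56], [0, 0, 0], 0.3]

```text
time_s: 16.8
ee_pos: [632.9, -39.8, 42.6]
tool_rot: [-1.912, -2.493, -0.0]
force: [-0.2, 0.0, -2.0]
width: 45.4
grasp_force: 30.0
```

>>> step_arm:
  moves:
    - [[0, 0, -0.5], [0, 0, 0], 0.3]
    - [[0, 0, -1], [0, 0, 0], 0.3]
    - [[0, 0, -1.5], [0, 0, 0], 0.3]
    - [[0, 0, -2], [0, 0, 0], 0.3]
    - [[0, 0, -2], [0, 0, 0], 0.3]

```text
time_s: 17.3
ee_pos: [633.4, -40.2, 41.9]
tool_rot: [1.912, 2.491, 0.001]
force: [-0.9, -0.1, 5.6]
width: 45.4
grasp_force: 30.0
```

>>> step_arm:
  moves:
    - [[0, 0, 0], [0, 0, 0], 1]
    - [[0, 0, 0], [0, 0, 0], 1]
    - [[0, 0, 0], [0, 0, 0], 1]
    - [[0, 0, 0], [0, 0, 0], 1]
    - [[0, 0, 0], [0, 0, 0], 1]

```text
time_s: 17.8
ee_pos: [632.8, -40.1, 40.4]
tool_rot: [-1.912, -2.492, 0.0]
force: [-0.7, 1.3, 0.2]
width: 81.0
grasp_force: 0.0
```

>>> step_arm:
  moves:
    - [[0, 0, 20], [0, 0, 0], 1]
    - [[0, 0, 55], [0, 0, 0], 1]
    - [[0, 0, 90], [0, 0, 0], 1]
    - [[-4, 20, 90], [0, 0, 0], 1]
    - [[-10, 50, 90], [0, 0, 0], 1]

```text
time_s: 18.3
ee_pos: [624.1, 7.4, 131.9]
tool_rot: [1.917, 2.485, 0.001]
force: [-0.0, 0.4, -0.2]
width: 92.8
grasp_force: 0.0
```

>>> step_arm:
  moves:
    - [[-6, 30, 0], [0, 0, 0], 1]
    - [[-6, 33, 0], [0, 0, 0], 1]
    - [[-6, 33, 0], [0, 0, 0], 1]
    - [[-6, 33, -20], [0, 0, 0], 1]
    - [[-6, 33, -50], [0, 0, 0], 1]

```text
time_s: 18.8
ee_pos: [619.1, 40.5, 81.7]
tool_rot: [1.913, 2.486, 0.003]
force: [0.3, -0.2, -0.3]
width: 93.0
grasp_force: 0.0
```

Run:
```python
from h import *
s=get_state();print(s['ee_pos'],s['width'])
a=capture('top');b=capture('scene')
cv2.imwrite('pics/c2.png',np.vstack([a[90:310,150:450],b[120:300,150:450]]))
```

```text
[619.13833838  40.45704194  81.71081554] 92.97295371789704
```

View pics/c2.png

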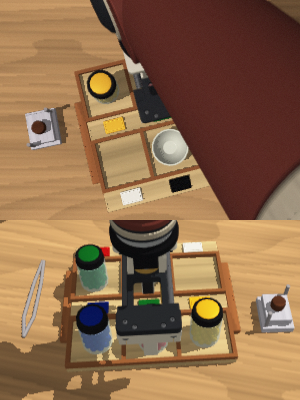

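>>> step_arm:
  moves:
    - [[0, 0, -25], [0, 0, 0], 1]
    - [[0, 0, -39], [0, 0, 0], 1]
    - [[0, 0, -39], [0, 0, 0], 1]
    - [[0, 0, -39], [0, 0, 0], 0.3]
    - [[0, 0, -39], [0, 0, 0], 0.3]

```text
time_s: 19.4
ee_pos: [617.8, 42.9, 42.9]
tool_rot: [1.912, 2.491, 0.002]
force: [0.5, 0.4, -0.2]
width: 81.5
grasp_force: 0.0
```

>>> step_arm:
  moves:
    - [[0, 0, 0], [0, 0, 0], 0.3]
    - [[0, 0, 0], [0, 0, 0], 0.3]
    - [[0, 0, 0], [0, 0, 0], 0.3]
    - [[0, 0, 0], [0, 0, 0], 0.3]
    - [[0, 0, 0], [0, 0, 0], 0.3]

```text
time_s: 19.9
ee_pos: [616.7, 42.8, 41.8]
tool_rot: [-1.912, -2.492, 0.001]
force: [-0.8, -1.4, 0.8]
width: 45.5
grasp_force: 30.0
```

>>> step_arm:
  moves:
    - [[0, 0, 0], [0, 0, 0], 0.3]
    - [[0, 0, 0], [0, 0, 0], 0.3]
    - [[0, 0, 0], [0, 0, 0], 0.3]
    - [[0, 0, 0], [0, 0, 0], 0.3]
    - [[0, 0, 0], [0, 0, 0], 0.3]

```text
time_s: 20.4
ee_pos: [616.7, 42.8, 41.7]
tool_rot: [-1.912, -2.493, 0.001]
force: [-1.0, 0.4, 2.8]
width: 45.8
grasp_force: 30.0
```

>>> step_arm:
  moves:
    - [[0, 0, 8], [0, 0, 0], 0.3]
    - [[0, 0, 25], [0, 0, 0], 0.3]
    - [[0, 0, 50], [0, 0, 0], 0.3]
    - [[0, 0, 75], [0, 0, 0], 0.3]
    - [[0, 0, 92], [0, 0, 0], 0.3]

```text
time_s: 20.9
ee_pos: [617.6, 43.1, 135.3]
tool_rot: [1.911, 2.492, 0.003]
force: [0.0, -0.4, -2.1]
width: 45.6
grasp_force: 30.0
```

>>> step_arm:
  moves:
    - [[-10, 3, 0], [0, 0, 0], 0.3]
    - [[-35, 11, 0], [0, 0, 0], 0.3]
    - [[-65, 20, 0], [0, 0, 0], 0.3]
    - [[-95, 29, 0], [0, 0, 0], 0.3]
    - [[-120, 37, 0], [0, 0, 0], 0.3]

```text
time_s: 21.4
ee_pos: [493.3, 80.2, 132.5]
tool_rot: [-1.909, -2.491, 0.004]
force: [1.1, 0.2, -2.4]
width: 45.8
grasp_force: 30.0
```

>>> step_arm:
  moves:
    - [[-17, 5, 0], [0, 0, 0], 0.3]
    - [[-23, 7, 0], [0, 0, 0], 0.3]
    - [[-23, 7, 0], [0, 0, 0], 0.3]
    - [[-23, 7, -10], [0, 0, 0], 0.3]
    - [[-23, 7, -35], [0, 0, 0], 0.3]

```text
time_s: 21.9
ee_pos: [476.9, 86.9, 99.1]
tool_rot: [1.912, 2.488, 0.007]
force: [0.9, 1.0, -3.5]
width: 45.6
grasp_force: 30.0
```

>>> step_arm:
  moves:
    - [[0, 0, -25], [0, 0, 0], 0.3]
    - [[0, 0, -41], [0, 0, 0], 0.3]
    - [[0, 0, -51], [0, 0, 0], 0.3]
    - [[0, 0, -55], [0, 0, 0], 0.3]
    - [[0, 0, -56], [0, 0, 0], 0.3]

```text
time_s: 22.4
ee_pos: [474.3, 86.8, 42.2]
tool_rot: [-1.913, -2.492, 0.0]
force: [1.4, 0.1, -2.0]
width: 45.6
grasp_force: 30.0
```

>>> step_arm:
  moves:
    - [[0, 0, -0.5], [0, 0, 0], 0.3]
    - [[0, 0, -1], [0, 0, 0], 0.3]
    - [[0, 0, -1.5], [0, 0, 0], 0.3]
    - [[0, 0, -2], [0, 0, 0], 0.3]
    - [[0, 0, -2], [0, 0, 0], 0.3]

```text
time_s: 22.9
ee_pos: [474.3, 86.9, 41.7]
tool_rot: [1.911, 2.492, 0.001]
force: [-0.5, 0.2, 4.5]
width: 45.4
grasp_force: 30.0
```

>>> step_arm:
  moves:
    - [[0, 0, 0], [0, 0, 0], 1]
    - [[0, 0, 0], [0, 0, 0], 1]
    - [[0, 0, 0], [0, 0, 0], 1]
    - [[0, 0, 0], [0, 0, 0], 1]
    - [[0, 0, 0], [0, 0, 0], 1]

```text
time_s: 23.4
ee_pos: [473.8, 86.9, 40.5]
tool_rot: [-1.912, -2.493, 0.0]
force: [-0.2, 0.4, -0.3]
width: 80.9
grasp_force: 0.0
```

>>> step_arm:
  moves:
    - [[0, 0, 20], [0, 0, 0], 1]
    - [[0, 0, 55], [0, 0, 0], 1]
    - [[0, 0, 90], [0, 0, 0], 1]
    - [[9, -30, 90], [0, 0, 0], 1]
    - [[20, -66, 90], [0, 0, 0], 1]

```text
time_s: 23.9
ee_pos: [494.7, 22.1, 132.2]
tool_rot: [1.905, 2.496, 0.005]
force: [1.1, -0.4, -0.0]
width: 93.2
grasp_force: 0.0
```

>>> step_arm:
  moves:
    - [[12, -40, 0], [0, 0, 0], 1]
    - [[24, -78, 0], [0, 0, 0], 1]
    - [[30, -98, 0], [0, 0, 0], 1]
    - [[30, -98, 0], [0, 0, 0], 1]
    - [[30, -98, 0], [0, 0, 0], 1]

```text
time_s: 24.4
ee_pos: [523.4, -76.5, 130.4]
tool_rot: [-1.912, -2.491, -0.001]
force: [-0.5, 0.5, -1.4]
width: 93.0
grasp_force: 0.0
```

Run:
```python
from h import *
s=get_state();print(s['ee_pos'],s['width'])
b=capture('scene');a=capture('top')
cv2.imwrite('pics/c3.png',np.vstack([a[90:310,150:450],b[120:300,150:450]]))
```

```text
[523.4482331  -76.49266976 130.41913181] 93.01843051440238
```

View pics/c3.png

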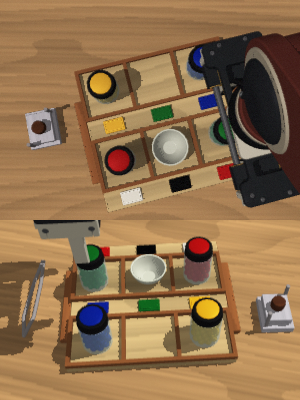

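>>> step_arm:
  moves:
    - [[0, 0, -30], [0, 0, 0], 1]
    - [[0, 0, -60], [0, 0, 0], 1]
    - [[0, 0, -80], [0, 0, 0], 1]
    - [[0, 0, -89], [0, 0, 0], 1]
    - [[0, 0, -89], [0, 0, 0], 1]

```text
time_s: 25.0
ee_pos: [523.1, -75.6, 40.9]
tool_rot: [-1.908, -2.493, 0.001]
force: [-0.3, 0.4, -0.3]
width: 93.0
grasp_force: 0.0
```

>>> step_arm:
  moves:
    - [[0, 0, 0], [0, 0, 0], 0.3]
    - [[0, 0, 0], [0, 0, 0], 0.3]
    - [[0, 0, 0], [0, 0, 0], 0.3]
    - [[0, 0, 0], [0, 0, 0], 0.3]
    - [[0, 0, 0], [0, 0, 0], 0.3]

```text
time_s: 25.5
ee_pos: [524.0, -77.3, 42.0]
tool_rot: [1.912, 2.492, 0.0]
force: [-0.0, -0.2, -0.6]
width: 57.4
grasp_force: 0.0
```

>>> step_arm:
  moves:
    - [[0, 0, 0], [0, 0, 0], 0.3]
    - [[0, 0, 0], [0, 0, 0], 0.3]
    - [[0, 0, 0], [0, 0, 0], 0.3]
    - [[0, 0, 0], [0, 0, 0], 0.3]
    - [[0, 0, 0], [0, 0, 0], 0.3]

```text
time_s: 26.0
ee_pos: [523.7, -77.3, 41.7]
tool_rot: [-1.912, -2.492, 0.001]
force: [-1.3, -0.9, 2.3]
width: 45.6
grasp_force: 30.0
```

>>> step_arm:
  moves:
    - [[0, 0, 8], [0, 0, 0], 0.3]
    - [[0, 0, 25], [0, 0, 0], 0.3]
    - [[0, 0, 50], [0, 0, 0], 0.3]
    - [[0, 0, 75], [0, 0, 0], 0.3]
    - [[0, 0, 92], [0, 0, 0], 0.3]

```text
time_s: 26.5
ee_pos: [524.5, -76.9, 135.5]
tool_rot: [1.911, 2.492, 0.003]
force: [0.8, 0.2, -1.5]
width: 45.7
grasp_force: 30.0
```

>>> step_arm:
  moves:
    - [[8, 10, 0], [0, 0, 0], 0.3]
    - [[24, 32, 0], [0, 0, 0], 0.3]
    - [[43, 57, 0], [0, 0, 0], 0.3]
    - [[61, 81, 0], [0, 0, 0], 0.3]
    - [[76, 101, 0], [0, 0, 0], 0.3]

```text
time_s: 27.0
ee_pos: [600.5, 27.0, 132.5]
tool_rot: [-1.909, -2.493, -0.001]
force: [0.0, -0.8, -1.1]
width: 45.9
grasp_force: 30.0
```

>>> step_arm:
  moves:
    - [[9, 11, 0], [0, 0, 0], 0.3]
    - [[12, 15, 0], [0, 0, 0], 0.3]
    - [[12, 15, 0], [0, 0, 0], 0.3]
    - [[12, 15, -10], [0, 0, 0], 0.3]
    - [[12, 15, -35], [0, 0, 0], 0.3]

```text
time_s: 27.5
ee_pos: [613.1, 37.3, 99.7]
tool_rot: [1.913, 2.487, 0.003]
force: [1.2, -0.0, -1.5]
width: 45.4
grasp_force: 30.0
```

>>> step_arm:
  moves:
    - [[0, 0, -25], [0, 0, 0], 0.3]
    - [[0, 0, -41], [0, 0, 0], 0.3]
    - [[0, 0, -51], [0, 0, 0], 0.3]
    - [[0, 0, -55], [0, 0, 0], 0.3]
    - [[0, 0, -56], [0, 0, 0], 0.3]

```text
time_s: 28.0
ee_pos: [611.7, 38.2, 42.4]
tool_rot: [-1.913, -2.492, 0.001]
force: [-0.1, -0.2, -1.3]
width: 45.5
grasp_force: 30.0
```

>>> step_arm:
  moves:
    - [[0, 0, -0.5], [0, 0, 0], 0.3]
    - [[0, 0, -1], [0, 0, 0], 0.3]
    - [[0, 0, -1.5], [0, 0, 0], 0.3]
    - [[0, 0, -2], [0, 0, 0], 0.3]
    - [[0, 0, -2], [0, 0, 0], 0.3]

```text
time_s: 28.5
ee_pos: [612.4, 38.9, 41.8]
tool_rot: [1.912, 2.492, 0.001]
force: [-1.4, -1.0, 5.7]
width: 45.6
grasp_force: 30.0
```

>>> step_arm:
  moves:
    - [[0, 0, 0], [0, 0, 0], 1]
    - [[0, 0, 0], [0, 0, 0], 1]
    - [[0, 0, 0], [0, 0, 0], 1]
    - [[0, 0, 0], [0, 0, 0], 1]
    - [[0, 0, 0], [0, 0, 0], 1]

```text
time_s: 29.0
ee_pos: [611.8, 38.9, 40.4]
tool_rot: [-1.912, -2.492, 0.0]
force: [0.9, 0.5, 0.2]
width: 81.0
grasp_force: 0.0
```

>>> step_arm:
  moves:
    - [[0, 0, 20], [0, 0, 0], 1]
    - [[0, 0, 55], [0, 0, 0], 1]
    - [[0, 0, 90], [0, 0, 0], 1]
    - [[-28, 10, 90], [0, 0, 0], 1]
    - [[-63, 22, 90], [0, 0, 0], 1]

```text
time_s: 29.5
ee_pos: [550.2, 60.7, 131.8]
tool_rot: [1.914, 2.488, 0.005]
force: [-0.8, 0.3, -0.8]
width: 93.3
grasp_force: 0.0
```

>>> step_arm:
  moves:
    - [[-40, 14, 0], [0, 0, 0], 1]
    - [[-65, 22, 0], [0, 0, 0], 1]
    - [[-75, 26, 0], [0, 0, 0], 1]
    - [[-75, 26, -15], [0, 0, 0], 1]
    - [[-75, 26, -40], [0, 0, 0], 1]

```text
time_s: 30.0
ee_pos: [476.5, 87.2, 91.6]
tool_rot: [1.91, 2.489, 0.007]
force: [0.4, -0.0, -0.2]
width: 92.5
grasp_force: 0.0
```

>>> step_arm:
  moves:
    - [[0, 0, -25], [0, 0, 0], 1]
    - [[0, 0, -44], [0, 0, 0], 1]
    - [[0, 0, -49], [0, 0, 0], 1]
    - [[0, 0, -49], [0, 0, 0], 0.3]
    - [[0, 0, -49], [0, 0, 0], 0.3]

```text
time_s: 30.5
ee_pos: [474.9, 87.0, 42.2]
tool_rot: [1.912, 2.491, 0.002]
force: [-0.0, 0.3, 0.2]
width: 80.9
grasp_force: 0.0
```

>>> step_arm:
  moves:
    - [[0, 0, 0], [0, 0, 0], 0.3]
    - [[0, 0, 0], [0, 0, 0], 0.3]
    - [[0, 0, 0], [0, 0, 0], 0.3]
    - [[0, 0, 0], [0, 0, 0], 0.3]
    - [[0, 0, 0], [0, 0, 0], 0.3]

```text
time_s: 31.0
ee_pos: [474.1, 86.9, 41.9]
tool_rot: [1.912, 2.492, 0.001]
force: [0.6, 1.0, 1.6]
width: 45.5
grasp_force: 30.0
```

>>> step_arm:
  moves:
    - [[0, 0, 0], [0, 0, 0], 0.3]
    - [[0, 0, 0], [0, 0, 0], 0.3]
    - [[0, 0, 0], [0, 0, 0], 0.3]
    - [[0, 0, 0], [0, 0, 0], 0.3]
    - [[0, 0, 0], [0, 0, 0], 0.3]

```text
time_s: 31.5
ee_pos: [474.1, 86.9, 41.9]
tool_rot: [1.912, 2.492, 0.0]
force: [-0.7, -0.3, 5.2]
width: 45.4
grasp_force: 30.0
```

>>> step_arm:
  moves:
    - [[0, 0, 8], [0, 0, 0], 0.3]
    - [[0, 0, 25], [0, 0, 0], 0.3]
    - [[0, 0, 50], [0, 0, 0], 0.3]
    - [[0, 0, 75], [0, 0, 0], 0.3]
    - [[0, 0, 92], [0, 0, 0], 0.3]

```text
time_s: 32.0
ee_pos: [473.5, 86.9, 134.8]
tool_rot: [-1.912, -2.493, -0.0]
force: [0.6, 0.1, -2.5]
width: 45.6
grasp_force: 30.0
```

>>> step_arm:
  moves:
    - [[3, -11, 0], [0, 0, 0], 0.3]
    - [[11, -40, 0], [0, 0, 0], 0.3]
    - [[20, -74, 0], [0, 0, 0], 0.3]
    - [[29, -107, 0], [0, 0, 0], 0.3]
    - [[36, -133, 0], [0, 0, 0], 0.3]

```text
time_s: 32.5
ee_pos: [508.9, -50.0, 131.9]
tool_rot: [-1.915, -2.488, 0.005]
force: [0.9, -0.6, -1.9]
width: 45.3
grasp_force: 30.0
```

>>> step_arm:
  moves:
    - [[5, -19, 0], [0, 0, 0], 0.3]
    - [[7, -25, 0], [0, 0, 0], 0.3]
    - [[7, -25, 0], [0, 0, 0], 0.3]
    - [[7, -25, -10], [0, 0, 0], 0.3]
    - [[7, -25, -35], [0, 0, 0], 0.3]

```text
time_s: 33.0
ee_pos: [518.2, -69.3, 99.4]
tool_rot: [1.907, 2.493, 0.005]
force: [0.7, -0.0, -2.8]
width: 45.5
grasp_force: 30.0
```

>>> step_arm:
  moves:
    - [[0, 0, -25], [0, 0, 0], 0.3]
    - [[0, 0, -41], [0, 0, 0], 0.3]
    - [[0, 0, -51], [0, 0, 0], 0.3]
    - [[0, 0, -55], [0, 0, 0], 0.3]
    - [[0, 0, -56], [0, 0, 0], 0.3]

```text
time_s: 33.5
ee_pos: [516.8, -70.3, 42.4]
tool_rot: [-1.91, -2.493, -0.0]
force: [0.9, -0.1, -3.4]
width: 46.0
grasp_force: 30.0
```

>>> step_arm:
  moves:
    - [[0, 0, -0.5], [0, 0, 0], 0.3]
    - [[0, 0, -1], [0, 0, 0], 0.3]
    - [[0, 0, -1.5], [0, 0, 0], 0.3]
    - [[0, 0, -2], [0, 0, 0], 0.3]
    - [[0, 0, -2], [0, 0, 0], 0.3]

```text
time_s: 34.0
ee_pos: [517.4, -71.2, 41.9]
tool_rot: [1.911, 2.491, 0.001]
force: [-1.0, -0.4, 5.3]
width: 45.6
grasp_force: 30.0
```

Release, lift and clear the view to check.

>>> step_arm:
  moves:
    - [[0, 0, 0], [0, 0, 0], 1]
    - [[0, 0, 0], [0, 0, 0], 1]
    - [[0, 0, 0], [0, 0, 0], 1]
    - [[0, 0, 0], [0, 0, 0], 1]
    - [[0, 0, 0], [0, 0, 0], 1]

```text
time_s: 34.5
ee_pos: [516.9, -71.2, 40.6]
tool_rot: [-1.912, -2.492, 0.0]
force: [0.0, 0.1, -0.7]
width: 80.9
grasp_force: 0.0
```

>>> step_arm:
  moves:
    - [[0, 0, 15], [0, 0, 0], 1]
    - [[0, 0, 50], [0, 0, 0], 1]
    - [[0, 0, 90], [0, 0, 0], 1]
    - [[0, 0, 130], [0, 0, 0], 1]
    - [[0, -30, 170], [0, 0, 0], 1]

```text
time_s: 35.0
ee_pos: [517.0, -96.3, 212.7]
tool_rot: [-1.9, -2.5, -0.005]
force: [1.0, -0.4, 0.3]
width: 93.4
grasp_force: 0.0
```

>>> step_arm:
  moves:
    - [[-5, -45, 0], [0, 0, 0], 1]
    - [[-10, -90, 0], [0, 0, 0], 1]
    - [[-15, -135, 0], [0, 0, 0], 1]
    - [[-20, -180, 0], [0, 0, 0], 1]
    - [[-25, -225, 0], [0, 0, 0], 1]

```text
time_s: 35.5
ee_pos: [491.2, -327.9, 210.6]
tool_rot: [-1.912, -2.492, 0.0]
force: [0.5, 0.4, -0.2]
width: 93.1
grasp_force: 0.0
```

>>> step_arm:
  moves:
    - [[0, 0, 0], [0, 0, 0], 1]
    - [[0, 0, 0], [0, 0, 0], 1]
    - [[0, 0, 0], [0, 0, 0], 1]
    - [[0, 0, 0], [0, 0, 0], 1]
    - [[0, 0, 0], [0, 0, 0], 1]

```text
time_s: 36.0
ee_pos: [492.4, -324.6, 210.9]
tool_rot: [1.909, 2.495, 0.001]
force: [0.5, -0.4, 0.2]
width: 93.0
grasp_force: 0.0
```

Run:
```python
from h import *
s=get_state();print(s['ee_pos'],s['width'])
b=capture('scene');a=capture('top')
cv2.imwrite('pics/c4.png',np.vstack([a[90:310,150:450],b[120:300,150:450]]))
```

```text
[ 492.44005277 -324.58748029  210.90183901] 92.97332128744071
```

View pics/c4.png

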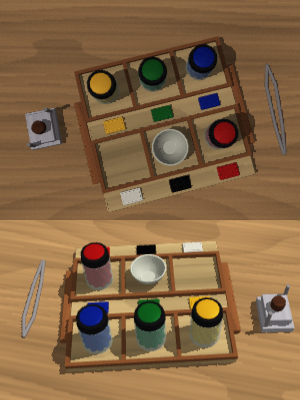

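All four jars stand upright behind their own chips, and the dish is still in its stall.

```bash
python3 -c "
from workcell import *
print(job_done())"
```

```text
the job is handed in; nothing more can be done
None
```

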